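# Load the cassette feeder and set its gate screw

### The arm

A 7-joint arm with a two-finger parallel gripper is mounted at the origin on the work surface. World frame = base frame: x ahead of the robot, y to its left, z up, the work surface at z = 0. Lengths are in m, angles in rad, forces in N, time in s.
With the tool pointing down it reaches from about 0.35 to 0.9 m from the base axis. Payload 19.9 kg.
Tool frame: the origin (TCP) lies at the very end of the fingers, on their centre line; the grasp point (between the pads) lies 19 mm behind it; y points along the fingers, z is the direction in which the jaws open and shut, and the axes are right-handed (so a half turn about y gives the same grasp; the last joint's range is limited). The gripper opens to 85 mm and grips with 20 to 120 N. Pads are 22 mm wide; open, the fingers measure 114 mm over their backs; the gripper's body (76 mm by 85 mm) begins 54 mm behind the grasp point. The pads swing forward as they close: fully open they stand 13 mm farther back than shut.
Start: joints at [1.222, 0.417, -0.01, 1.614, 0.005, 1.111, -0.053], TCP at [0.189, -0.596, 0.231] pointing down, gripper open.
Joint ranges: [-2.81, 2.81], [-0.39, 2.02], [-1.27, 1.25], [0.06, 2.57], [-1.19, 4.33], [0.19, 2], [-2.82, 2.82]. Speed limits (rad/s): [1.89, 1.89, 2.39, 2.39, 3.01, 3.01, 3.01].

### API

Orientations are given as [roll, pitch, yaw] about the fixed x, y, z axes, in that order (R = Rz(yaw) Ry(pitch) Rx(roll)).
In Python, from plant import bot, cams, order, look_for gives the robot as it stands. The module is installed in compiled form; this text tells all that it offers.
- The arm moves only by the tool play_rows, never from a script. Its argument "deltas" is a list that holds one entry, the list of rows, each a list of 7 numbers: the gripper command: -1 is fully open, 1 is shut, values between are in proportion, then the shift along the tool's x, y, z in m, then the turn, a rotation vector about the tool's x, y, z in degrees. A call has 1 to 8 rows; each row shifts and turns the commanded pose from where the row before left it, along the tool's axes as they then stand; what a row does not reach is not made up. A row lasts 1/12 s, in which the tool goes at most 41.7 mm and 7.16 degrees, less where a joint would pass 70% of its speed; a pose out of reach is approached as far as the arm can. A call is refused whole if a number of a shift passes 0.0417 or a number of a turn 7.16, either way. A call with a gripper value outside its range is refused whole. The fingers move at their own pace and stop on an object; the grip force is fixed at half the most. Time passes only in rows, so rows that do not move let the fingers close. It gives the time, the measured TCP pose, the force and the opening at its end, in the units of the state.
- bot.get_state(): the state, without advancing time (a new reading comes with each control period).
- cams.read_camera(name): name is "scene" or "top" or "wrist"; returns a dict with "img" (384x512x3 uint8, red, green, blue), "z_map" (384x512 float32, m along the optical axis (not along the pixel's ray), 0 where there is no reading), "K" (3x3 intrinsics, pixels), "cam_to_world" (4x4, takes a point from camera to world coordinates). Camera axes: x right, y down, z forward; pixel columns grow to the right and rows downward; lengths in m; the calibration is good to about 2 mm. A picture is of the moment at which its call begins.
- order.close_job(): hands the job in, once; it reports no verdict.
Trained networks look in a picture, given as the dict that the camera call returned (one of the last four; its "shot" number tells which), for a name from the list of things; names that differ only in an ending like _2 or _b are one class to them, and where a whole thing is asked for, a point or a joint stands for the part that bears it (a point fixed in the world has none). Each returns a list of dicts, best first, with "confidence" (0 to 1); they miss things now and then, are a little off and sometimes report something else, mostly with a low value. They report only what shows in the picture. A call takes as long as a camera call. They do not tell look-alikes from the thing itself.
- look_for(picture, query): "position" ([column, row] as shares, 0 to 1, of the picture: columns of its width, rows of its height, amid what is visible of it).
The state is a dict: "time": time; "qpos": joint angles; "joint_velocities": joint speeds; "tau": joint torques, N m; "eef_pos": TCP position; "eef_rot": TCP orientation; "force": force on the tool from outside, world axes, zero at the start; "wrist_torque": the same for the moment, N m; "width": finger opening in m.
Only numpy, scipy, OpenCV 4.12 (cv2) and the standard library are available. Lean on these libraries where they do the work, as an engineer would, in place of code of your own. Each camera call takes 0.05 s, during which the arm holds its last target.

### The job

Lift the orange bar to tip the tray until all four cassettes have slid into the clear hopper, and lower the tray again. Then turn the black thumbscrew clockwise until it seats, back it off a quarter turn for running clearance, and finish still gripping it there, so that the lock can be set while you hold. Leave the other things on the table where they are.

Things in the scene. Friction and masses are not known exactly. Their poses are not given: they have to be found in the camera images.
- feeder: grey-white feed unit with a black base, fixed to the table, 170 mm (its x) by 400 mm (its y) base plate, 12 mm thick; origin on the table surface, z up. Along its y axis: orange pull bar and aluminium tipping tray at -y, clear open-topped hopper in the middle, thumbscrew on a white column at +y. Highest fixed part 115 mm; hopper walls reach 105 mm. It stands at another place and yaw (up to 29 degrees) each time
- tray (a joint): tipping tray (floor 112 x 152 mm, 22 mm sides, end wall at -y, open at the +y end which leads into the hopper). Its hinge axis runs along the feeder's x through feeder point (0, 0, 95 mm). 0 = level, resting; grows as the bar end is raised; stop at 1.15 rad. 0.3 kg, damped: it sinks back to level by itself in a second or two when let go. By 1.05 rad all cassettes slide off
- tray_bar (a point): middle of the orange round bar across the tray's end, 12 mm thick, 108 mm long, along the feeder's x. At rest it is at feeder (0, -202, 107) mm; it is 202 mm along and 12 mm above the tray floor as seen from the hinge. Free space under it and 60 mm between bar and tray wall; a gripper from above can hold it with a light grip (25 N), pointing down all the way, the bar turning between the pads
- hopper_floor (a point): centre of the hopper's inner floor (12 mm above the table), frame parallel to the feeder; inside 124 mm along x, 125 mm along y, walls 93 mm high above this point (66 mm on the tray side)
- screw (a joint): black winged thumbscrew, upright axis, that lowers the yellow hopper gate. Value grows CLOCKWISE seen from above (tightening, gate sinks 1.6 mm per rad); hard stop = seated at 2.8 rad; 0 = fully loose. Stays where it is left (friction about 0.05 N m). Backed off a quarter turn from seated it reads 1.23. The wing lies along the feeder's x at value 0, and at feeder yaw minus value otherwise
- screw_grip (a point): on the thumbscrew's axis in the wing, at feeder (0, 190, 129) mm, 9 mm below the wing's top; x axis along the wing. Wing 42 mm long, 12 mm thick, 30 mm tall above a 42 mm steel disc, whose top is 21 mm below this point. The thumbscrew does not rise or sink
- cas_white: white cassette, 41 x 29 x 8 mm, 15 g, a steel lid on top; origin at the centre of its underside, long side along its y, 8 mm along its z. It starts flat on the tray
- cas_yellow: yellow cassette, 41 x 29 x 8 mm, 15 g, a steel lid on top; origin at the centre of its underside, long side along its y, 8 mm along its z. It starts flat on the tray
- cas_pink: pink cassette, 41 x 29 x 8 mm, 15 g, a steel lid on top; origin at the centre of its underside, long side along its y, 8 mm along its z. It starts flat on the tray
- cas_blue: blue cassette, 41 x 29 x 8 mm, 15 g, a steel lid on top; origin at the centre of its underside, long side along its y, 8 mm along its z. It starts flat on the tray
- stray: bystander: green cassette lying on the table beside the feed unit, 41 x 29 x 8 mm; not part of the batch, leave it
- jar: bystander: amber jar, 52 mm wide, 70 mm tall, beside the feed unit; origin under its centre
- bottle: bystander: white bottle, 64 mm wide, 150 mm tall, on the right; origin under its centre
- beaker: bystander: clear beaker, 70 mm wide, 90 mm tall, on the left; origin under its centre
- spool: bystander: black ribbon spool, 60 mm wide, 40 mm tall, left side; origin under its centre
- screwdriver: bystander: screwdriver with a green handle lying on the right side, along its own x
There are look-alikes about, which are no part of the job. Leave any purple or red look-alike of the cas_white alone. Leave any red look-alike of the cas_yellow alone.

How it is judged:
On the way, in this order (a step that is already met when the one before it is completed fails the run):
1. the tray is tipped and all four cassettes are in the hopper while it is still raised (value of joint tray above 0.25 rad and x of cas_white in the frame of hopper_floor between -0.066 and 0.066 m and y of cas_white in the frame of hopper_floor between -0.066 and 0.066 m and z of cas_white in the frame of hopper_floor between -0.005 and 0.08 m and x of cas_yellow in the frame of hopper_floor between -0.066 and 0.066 m and y of cas_yellow in the frame of hopper_floor between -0.066 and 0.066 m and z of cas_yellow in the frame of hopper_floor between -0.005 and 0.08 m and x of cas_pink in the frame of hopper_floor between -0.066 and 0.066 m and y of cas_pink in the frame of hopper_floor between -0.066 and 0.066 m and z of cas_pink in the frame of hopper_floor between -0.005 and 0.08 m and x of cas_blue in the frame of hopper_floor between -0.066 and 0.066 m and y of cas_blue in the frame of hopper_floor between -0.066 and 0.066 m and z of cas_blue in the frame of hopper_floor between -0.005 and 0.08 m), for 0.1 s.
2. the tray is down again and the thumbscrew is turned home onto its seat (value of joint tray below 0.12 rad and value of joint screw above 2.73 rad), for 0.1 s.
At the end, for the whole second after the job is handed in: all four cassettes lie in the hopper, the tray is down (under 0.12 rad), the thumbscrew stands a quarter turn (90 degrees, give or take 16) back from its seat, at rest, and the gripper still holds its wing (over 1.5 N) (x of cas_white in the frame of hopper_floor between -0.066 and 0.066 m and y of cas_white in the frame of hopper_floor between -0.066 and 0.066 m and z of cas_white in the frame of hopper_floor between -0.005 and 0.08 m and x of cas_yellow in the frame of hopper_floor between -0.066 and 0.066 m and y of cas_yellow in the frame of hopper_floor between -0.066 and 0.066 m and z of cas_yellow in the frame of hopper_floor between -0.005 and 0.08 m and x of cas_pink in the frame of hopper_floor between -0.066 and 0.066 m and y of cas_pink in the frame of hopper_floor between -0.066 and 0.066 m and z of cas_pink in the frame of hopper_floor between -0.005 and 0.08 m and x of cas_blue in the frame of hopper_floor between -0.066 and 0.066 m and y of cas_blue in the frame of hopper_floor between -0.066 and 0.066 m and z of cas_blue in the frame of hopper_floor between -0.005 and 0.08 m and value of joint tray below 0.12 rad and value of joint screw between 0.949 and 1.509 rad and velocity of joint screw between -0.1 and 0.1 rad/s and contact force between the fingers and screw_c1 above 1.5 N); the arm keeps its last pose, push and grip.
It fails at once if another thing on the table was moved more than 25 mm (distance of any of stray, jar, bottle, beaker, spool, screwdriver from where it was at the start of the episode above 0.025 m).
It fails at once if the jar, bottle, beaker or spool was knocked over (angle between any of jar, bottle, beaker, spool's own z axis and vertical above 0.5 rad).
It also fails if it takes over 64 s, if anything falls off the work surface, if the arm or the gripper's body presses on something with over 40 N, if the wrist force passes 120 N, or if a joint passes its speed limit or range.

## Working session

There is one attempt and no reset: what is moved stays moved. The work goes in short steps, Python scripts to look and compute and a tool call to move; the robot and the scene stay as the last step left them, time stands still between calls to the robot, and variables do not carry over. Pictures are saved under pics/ and viewed, and the job is handed in when it is done.

Besides the shell and the picture viewer there is one more tool, called after "Emit:" as name([rows], argument=value, ...), one row to a line, values as JSON. play_rows: Moves the arm, as the interface text tells. Its arguments: {"type":"object","properties":{"deltas":{"type":"array"}},"required":["deltas"]}

```bash
mkdir -p pics
cat > h.py <<'E'
import numpy as np, cv2
from plant import bot, cams, order, look_for
def snap(n,f):
    p=cams.read_camera(n); cv2.imwrite('pics/'+f+'.png',cv2.cvtColor(p['img'],cv2.COLOR_RGB2BGR)); return p
def w(p,u,v,z=None):
    K=p['K'];T=p['cam_to_world'];z=p['z_map'][int(round(v)),int(round(u))] if z is None else z
    c=np.array([(u-K[0,2])/K[0,0]*z,(v-K[1,2])/K[1,1]*z,z,1]);return (T@c)[:3]
def cloud(p):
    K=p['K'];T=p['cam_to_world'];z=p['z_map'];v,u=np.mgrid[:z.shape[0],:z.shape[1]]
    c=np.stack([(u-K[0,2])/K[0,0]*z,(v-K[1,2])/K[1,1]*z,z],-1);P=c@T[:3,:3].T+T[:3,3];P[z==0]=np.nan;return P
E
python3 - <<'E'
from h import *
np.set_printoptions(precision=4,suppress=True)
print(bot.get_state())
for n in ['scene','top','wrist']:
    p=snap(n,n+'0'); print(n,p['K'].tolist(),p['cam_to_world'])
    np.savez('pics/%s0.npz'%n,**{k:p[k] for k in('img','z_map','K','cam_to_world')})
    for q in ['tray_bar','screw_grip','feeder','cas_white','cas_yellow']:
        print(q,[( [round(a['position'][0]*512),round(a['position'][1]*384)],round(a['confidence'],2)) for a in look_for(p,q)][:4])
E
```

```text
{'time': 0.0, 'qpos': array([ 1.2215,  0.418 , -0.0103,  1.6142,  0.0047,  1.1107, -0.053 ]), 'joint_velocities': array([ 0.0009,  0.0018,  0.0003,  0.0012,  0.0015,  0.0016, -0.0006]), 'tau': array([ -0.0005, -86.4452,   0.6783, -43.4891,   0.019 ,   0.0076,
        -0.    ]), 'eef_pos': array([ 0.1892, -0.5953,  0.2306]), 'eef_rot': array([-1.5721, -0.0001, -2.8338]), 'force': array([-0.6204, -0.6798, -0.1491]), 'wrist_torque': array([-0.0338, -0.0395,  0.0105]), 'width': 0.08537712400596807}
scene [[369.82483767991664, 0.0, 246.05492883436463], [0.0, 369.82483767991664, 189.46264019159253], [0.0, 0.0, 1.0]] [[-0.2068  0.7414 -0.6384  1.2745]
 [ 0.9783  0.1644 -0.126   0.1593]
 [ 0.0115 -0.6506 -0.7594  0.9902]
 [ 0.      0.      0.      1.    ]]
tray_bar [([200, 177], 0.87), ([194, 181], 0.53)]
screw_grip [([285, 170], 0.51)]
feeder [([236, 189], 0.84)]
cas_white [([194, 181], 0.64), ([153, 230], 0.63), ([191, 224], 0.63), ([141, 200], 0.6)]
cas_yellow [([212, 241], 0.69), ([216, 180], 0.41)]
top [[477.77330673119826, 0.0, 261.43830396215515], [0.0, 477.77330673119826, 191.63561345923304], [0.0, 0.0, 1.0]] [[ 0.     -0.9924  0.1233  0.3708]
 [-1.     -0.0001 -0.0003 -0.006 ]
 [ 0.0003 -0.1233 -0.9924  1.4662]
 [ 0.      0.      0.      1.    ]]
tray_bar [([306, 206], 0.79)]
screw_grip [([222, 233], 0.71)]
feeder [([268, 218], 0.88), ([128, 225], 0.32)]
cas_white [([317, 199], 0.72), ([372, 190], 0.59)]
cas_yellow [([278, 153], 0.62), ([415, 238], 0.59), ([311, 167], 0.5), ([296, 202], 0.44)]
wrist [[269.48371098553315, 0.0, 256.2833265247814], [0.0, 269.48371098553315, 192.74526228109562], [0.0, 0.0, 1.0]] [[ 0.3019 -0.9139 -0.2716  0.2572]
 [-0.9533 -0.2894 -0.086  -0.5737]
 [-0.      0.2848 -0.9586  0.3736]
 [ 0.      0.      0.      1.    ]]
tray_bar []
screw_grip []
feeder []
cas_white []
cas_yellow []
```

View pics/scene0.png

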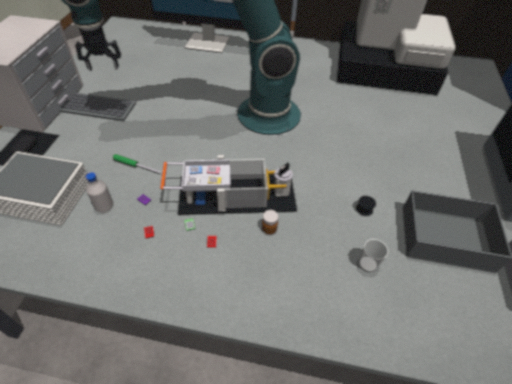

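View pics/top0.png

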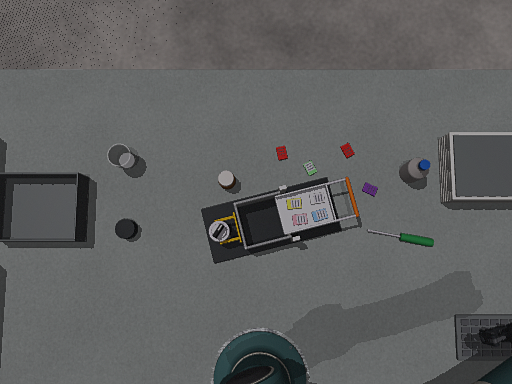

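Run:
```python
import cv2
a=cv2.imread('pics/top0.png')[120:280,180:380];cv2.imwrite('pics/topc.png',cv2.resize(a,None,fx=4,fy=4,interpolation=cv2.INTER_NEAREST)[:600])
a=cv2.imread('pics/scene0.png')[130:270,120:310];cv2.imwrite('pics/scenec.png',cv2.resize(a,None,fx=4,fy=4,interpolation=cv2.INTER_NEAREST)[:600])
```

```text
(no output)
```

View pics/topc.png

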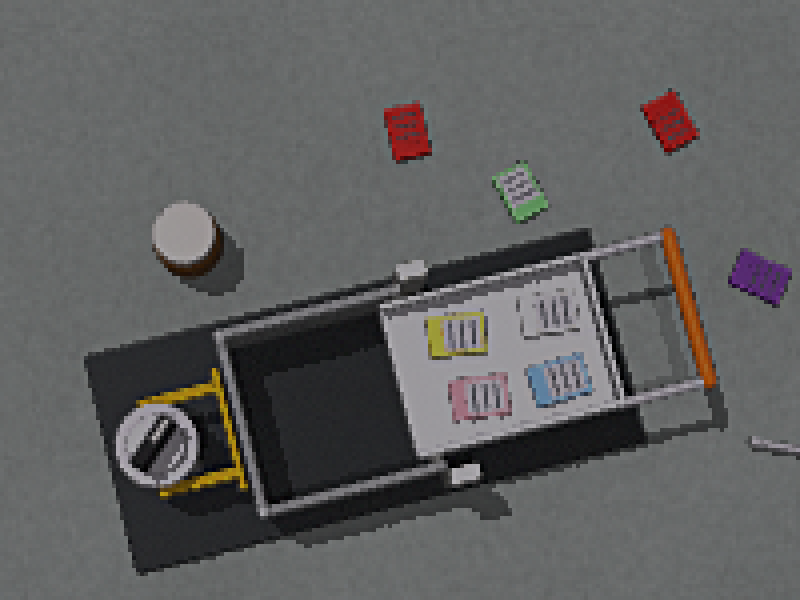

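View pics/scenec.png

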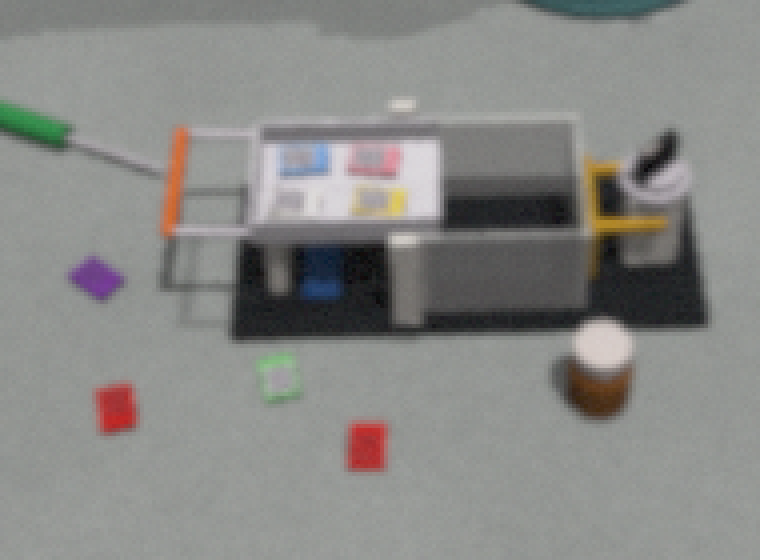

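The pictures show the orange bar at top (350,197) and scene (163,175), and the screw at top (219,231) and scene (284,173). Four cassettes lie on the tray: white, yellow, pink and blue. The look-alikes lie on the table: red at (281,153) and (347,150), purple at (370,188), plus the green stray at (310,168). None of these is to be touched. Next I measure the bar and the screw in both views.

Run:
```python
from h import *
np.set_printoptions(precision=4,suppress=True)
rays={}
for n in ['top','scene']:
    p=dict(np.load(f'pics/{n}0.npz')); P=cloud(p)
    hsv=cv2.cvtColor(p['img'],cv2.COLOR_RGB2HSV)
    m=(hsv[...,0]>5)&(hsv[...,0]<16)&(hsv[...,1]>170)&(hsv[...,2]>110)
    nl,l,st,ce=cv2.connectedComponentsWithStats(m.astype('uint8'))
    i=1+np.argmax(st[1:,4]); mm=l==i; q=P[mm]
    print(n,st[i],ce[i],'med',np.nanmedian(q,0),'min',np.nanmin(q,0),'max',np.nanmax(q,0))
    qq=q-q.mean(0);U,S,V=np.linalg.svd(qq,full_matrices=False);print('dir',V[0],'range',(qq@V[0]).min(),(qq@V[0]).max())
    K=p['K'];T=p['cam_to_world'];u,v=ce[i]
    d=T[:3,:3]@np.array([(u-K[0,2])/K[0,0],(v-K[1,2])/K[1,1],1]);rays[n]=(T[:3,3],d/np.linalg.norm(d))
    # screw
    for z0,z1 in((.12,.145),(.095,.115)):
      s=(P[...,2]>z0)&(P[...,2]<z1)&(P[...,1]>.03)&(P[...,1]<.16)&(P[...,0]>.15)&(P[...,0]<.45)
      if n=='top': s&=np.hypot(np.mgrid[:384,:512][1]-219,np.mgrid[:384,:512][0]-231)<14
      else: s&=np.hypot(np.mgrid[:384,:512][1]-285,np.mgrid[:384,:512][0]-173)<14
      q=P[s]
      if len(q): print(' screw',z0,len(q),q.mean(0),q.min(0),q.max(0))
      if len(q)>5:
        d=q[:,:2]-q[:,:2].mean(0);V=np.linalg.svd(d)[2];print('  dir',np.degrees(np.arctan2(V[0,1],V[0,0])),np.ptp(d@V[0]),np.ptp(d@V[1]))
(a,da),(b,db)=rays['top'],rays['scene']
s=np.linalg.lstsq(np.c_[da,-db],b-a,rcond=None)[0];print('tri',a+s[0]*da,b+s[1]*db)
```

```text
top [346 177  13  40 143] [351.6713 196.4476] med [ 0.5265 -0.2637  0.1137] min [ 0.4692 -0.2811  0.1044] max [ 0.5814 -0.2482  0.1206]Traceback (most recent call last):
  File "<stdin>", line 11, in <module>
    u, s, vh = gufunc(a, signature=signature)
               ~~~~~~^^^^^^^^^^^^^^^^^^^^^^^^
    raise LinAlgError("SVD did not converge")
numpy.linalg.LinAlgError: SVD did not converge
```

```bash
cat > m.py <<'E'
from h import *
np.set_printoptions(precision=4,suppress=True)
rays={}
for n in ['top','scene']:
    p=dict(np.load(f'pics/{n}0.npz')); P=cloud(p)
    hsv=cv2.cvtColor(p['img'],cv2.COLOR_RGB2HSV)
    m=(hsv[...,0]>5)&(hsv[...,0]<16)&(hsv[...,1]>170)&(hsv[...,2]>110)
    nl,l,st,ce=cv2.connectedComponentsWithStats(m.astype('uint8'))
    i=1+np.argmax(st[1:,4]); mm=l==i; q=P[mm];q=q[np.isfinite(q[:,0])&(q[:,2]>.09)]
    print(n,st[i],ce[i],'med',np.nanmedian(q,0),'min',np.nanmin(q,0),'max',np.nanmax(q,0))
    qq=q-q.mean(0);U,S,V=np.linalg.svd(qq,full_matrices=False);print('dir',V[0],'ang',np.degrees(np.arctan2(V[0,1],V[0,0])),'range',(qq@V[0]).min(),(qq@V[0]).max())
    K=p['K'];T=p['cam_to_world'];u,v=ce[i]
    d=T[:3,:3]@np.array([(u-K[0,2])/K[0,0],(v-K[1,2])/K[1,1],1]);rays[n]=(T[:3,3],d/np.linalg.norm(d))
    for z0,z1 in((.12,.145),(.095,.118)):
      s=(P[...,2]>z0)&(P[...,2]<z1)
      c=(219,231) if n=='top' else (285,173)
      s&=np.hypot(np.mgrid[:384,:512][1]-c[0],np.mgrid[:384,:512][0]-c[1])<18
      q=P[s]
      if len(q): print(' screw',z0,len(q),q.mean(0),q.min(0),q.max(0))
      if len(q)>5:
        d=q[:,:2]-q[:,:2].mean(0);V=np.linalg.svd(d)[2];print('  dir',np.degrees(np.arctan2(V[0,1],V[0,0])),np.ptp(d@V[0]),np.ptp(d@V[1]))
(a,da),(b,db)=rays['top'],rays['scene']
s=np.linalg.lstsq(np.c_[da,-db],b-a,rcond=None)[0];print('tri',a+s[0]*da,b+s[1]*db)
E
python3 m.py
```

```text
top [346 177  13  40 143] [351.6713 196.4476] med [ 0.5265 -0.2637  0.1137] min [ 0.4692 -0.2811  0.1044] max [ 0.5814 -0.2482  0.1206]
dir [-0.969  -0.2471  0.0072] ang -165.69188671144477 range -0.058015557189357976 0.057654856995696134
 screw 0.12 70 [0.4279 0.1144 0.138 ] [0.4093 0.1004 0.1228] [0.4453 0.1278 0.1447]
  dir 146.52048358472564 0.04126838607571749 0.011896411803671462
 screw 0.095 272 [0.4277 0.1141 0.1045] [0.399  0.0858 0.0953] [0.456  0.1432 0.1173]
  dir -123.53533341314362 0.05863469161175221 0.05814802098872436
scene [162 164   4  22  32] [163.375 175.125] med [ 0.5349 -0.2588  0.111 ] min [ 0.4842 -0.2722  0.1084] max [ 0.5732 -0.2475  0.1154]
dir [ 0.9677  0.2509 -0.0228] ang 14.534620815257089 range -0.05074767797661148 0.04093315532197558
 screw 0.12 63 [0.4355 0.1184 0.1321] [0.4137 0.1051 0.1204] [0.4547 0.1323 0.1403]
  dir -34.885222769700334 0.0434322081467064 0.012585311539734495
 screw 0.095 159 [0.4395 0.1198 0.1025] [0.4065 0.0892 0.0955] [0.4596 0.1472 0.1179]
  dir -79.99289325337516 0.05711816218579928 0.05626246428098107
tri [ 0.5264 -0.2657  0.1023] [ 0.5259 -0.264   0.1019]
```

Choices: bar at about (0.527, -0.264, 0.107), by both depth and two-view triangulation. The screw is at (0.428, 0.1145), feeder yaw is about 14.6°, and the wing stands at about -33.5°, so its value is about 0.84. Bar to screw measures 391 mm against 392 mm nominal. I'm moving above the bar now.

Emit:
play_rows([
  [[0,-0.026,0,-0.0133,0,0,0],[0,-0.0265,0,-0.0133,0,0,0],[0,-0.0265,0,-0.0133,0,0,0],[0,-0.0265,0,-0.0133,0,0,0],[0,-0.0265,0,-0.0133,0,0,0],[0,-0.0265,0,-0.0133,0,0,0],[0,-0.0265,0,-0.0133,0,0,0],[0,-0.0265,0,-0.0133,0,0,0]],
])

```text
time: 1.57
eef_pos: [0.3595, -0.429, 0.2315]
eef_rot: [-1.571, 0.0, -2.834]
force: [-0.2, -0.3, 0.8]
width: 0.0424
```

Emit:
play_rows([
  [[0,-0.026,0,-0.0133,0,0,0],[0,-0.0265,0,-0.0133,0,0,0],[0,-0.0265,0,-0.0133,0,0,0],[0,-0.0265,0,-0.0133,0,0,0],[0,-0.0265,0,-0.0133,0,0,0],[0,-0.0265,0,-0.0133,0,0,0],[0,-0.0265,0,-0.0133,0,0,0],[0,-0.0265,0,-0.0133,0,3,0]],
])

```text
time: 2.23
eef_pos: [0.5289, -0.2636, 0.2314]
eef_rot: [-1.571, 0.0, -2.885]
force: [1.1, 0.1, -0.2]
width: 0.0426
```

```bash
cat > st.py <<'E'
from h import *
from scipy.spatial.transform import Rotation as R
np.set_printoptions(precision=4,suppress=True)
s=bot.get_state();r=s['eef_rot'];M=R.from_euler('xyz',r).as_matrix()
print(s['time'],s['eef_pos'],r,'jaw',np.degrees(np.arctan2(M[1,2],M[0,2])),'F',s['force'],'w',s['width'],'q',s['qpos'])
E
cat > wb.py <<'E'
from st import *
import sys
p=snap('wrist',sys.argv[1]);P=cloud(p);K=p['K'];T=p['cam_to_world']
hsv=cv2.cvtColor(p['img'],cv2.COLOR_RGB2HSV)
m=(hsv[...,0]>4)&(hsv[...,0]<17)&(hsv[...,1]>170)&(hsv[...,2]>90)
nl,l,stt,ce=cv2.connectedComponentsWithStats(m.astype('uint8'));i=1+np.argmax(stt[1:,4]);q=P[l==i];q=q[np.isfinite(q[:,0])]
print(stt[i],ce[i],np.median(q,0),q.min(0),q.max(0))
q=q[q[:,2]>.1];c=(q[:,:2]).mean(0);V=np.linalg.svd(q[:,:2]-c,full_matrices=False)[2];print(c,np.degrees(np.arctan2(V[0,1],V[0,0])),'ends',np.ptp((q[:,:2]-c)@V[0]), 'top',np.percentile(q[:,2],95))
E
python3 wb.py w1
```

```text
2.2333 [ 0.5289 -0.2636  0.2314] [-1.5707  0.0001 -2.8852] jaw -75.31228256895649 F [ 1.1179  0.0569 -0.1939] w 0.04257122418769513 q [ 0.5741  0.3646 -0.2081  1.6962  0.0832  1.0893 -0.9737]
[250 130  12 110 990] [255.0495 176.7343] [ 0.5393 -0.2592  0.1119] [ 0.4726 -0.278   0.107 ] [ 0.5828 -0.2451  0.1147]
[ 0.5376 -0.2597] -165.7988342688588 ends 0.11348005118307646 top 0.11334832773090102
```

View pics/w1.png

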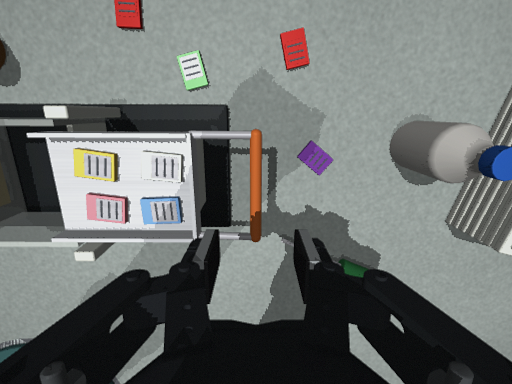

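The wrist view shows the bar at (255,185), between the fingers, with its axis at 14.2° and its centre about (0.528, -0.262, 0.107). All three views agree. I'm descending and gripping.

Emit:
play_rows([
  [[0,0,0.029,-0.001,0,0,0],[0,0,0.029,0,0,0,0],[0,0,0.029,0,0,0,0],[0,0,0.029,0,0,0,0],[0,0,0.027,0,0,0,0],[0.5,0,0,0,0,0,0],[1,0,0,0,0,0,0],[1,0,0,0,0,0,0]],
])

```text
time: 2.95
eef_pos: [0.5278, -0.2628, 0.0894]
eef_rot: [-1.572, -0.0, -2.886]
force: [-1.5, -4.2, -1.7]
width: 0.01
```

Emit:
play_rows([
  [[1,0,0,0,0,0,0],[1,0,0,0,0,0,0],[1,0,0,0,0,0,0]],
])

```text
time: 3.2
eef_pos: [0.5278, -0.263, 0.09]
eef_rot: [-1.571, 0.0, -2.886]
force: [-6.0, 6.5, -2.7]
width: 0.01
```

```bash
python3 st.py
python3 - <<'E'
from h import *
snap('wrist','w2')
import numpy as np
f=lambda t:(-202*np.cos(t)+12*np.sin(t),95+202*np.sin(t)+12*np.cos(t))
ts=np.linspace(0,1.09,19)
for a,b in zip(ts,ts[1:]):
    print(round(b,3),np.round(np.subtract(f(b),f(a)),1))
E
```

```text
3.2 [ 0.5278 -0.263   0.09  ] [-1.5713  0.0002 -2.8856] jaw -75.33178252790302 F [-6.0079  6.5231 -2.6536] w 0.010012918019562065 q [ 0.5561  0.5304 -0.1885  1.8094  0.1299  0.8139 -1.0113]
0.061 [ 1.1 12.2]
0.121 [ 1.8 12.1]
0.182 [ 2.6 12. ]
0.242 [ 3.3 11.8]
0.303 [ 4.  11.6]
0.363 [ 4.7 11.3]
0.424 [ 5.4 11. ]
0.484 [ 6.  10.7]
0.545 [ 6.7 10.3]
0.606 [7.3 9.9]
0.666 [7.8 9.4]
0.727 [8.4 8.9]
0.787 [8.9 8.4]
0.848 [9.4 7.8]
0.908 [9.9 7.3]
0.969 [10.3  6.6]
1.029 [10.7  6. ]
1.09 [11.   5.3]
```

View pics/w2.png

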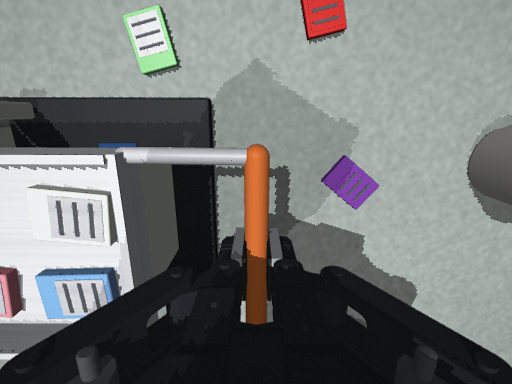

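The bar is held between the pads at (257,240), width 10 mm. Now I lift along the arc.

Emit:
play_rows([
  [[1,0,-0.0122,-0.0011,0,0,0],[1,0,-0.0121,-0.0018,0,0,0],[1,0,-0.012,-0.0026,0,0,0],[1,0,-0.0118,-0.0033,0,0,0],[1,0,-0.0116,-0.004,0,0,0],[1,0,-0.0113,-0.0047,0,0,0]],
])

```text
time: 3.75
eef_pos: [0.5234, -0.2462, 0.162]
eef_rot: [-1.57, 0.001, -2.886]
force: [-0.8, 3.8, -6.2]
width: 0.0098
```

Emit:
play_rows([
  [[1,0,-0.011,-0.0054,0,0,0],[1,0,-0.0107,-0.006,0,0,0],[1,0,-0.0103,-0.0067,0,0,0],[1,0,-0.0099,-0.0073,0,0,0],[1,0,-0.0094,-0.0078,0,0,0],[1,0,-0.0089,-0.0084,0,0,0]],
])

```text
time: 4.25
eef_pos: [0.5136, -0.2079, 0.2221]
eef_rot: [-1.567, 0.003, -2.888]
force: [2.9, -9.8, 3.3]
width: 0.0096
```

Emit:
play_rows([
  [[1,0,-0.0084,-0.0089,0,0,0],[1,0,-0.0078,-0.0094,0,0,0],[1,0,-0.0073,-0.0099,0,0,0],[1,0,-0.0066,-0.0103,0,0,0],[1,0,-0.006,-0.0107,0,0,0],[1,0,-0.0053,-0.011,0,0,0]],
])

```text
time: 4.75
eef_pos: [0.4989, -0.1506, 0.2648]
eef_rot: [-1.564, 0.005, -2.889]
force: [1.1, -14.2, 19.6]
width: 0.0098
```

Emit:
play_rows([
  [[1,0,0,0,0,0,0],[1,0,0,0,0,0,0],[1,0,0,0,0,0,0],[1,0,0,0,0,0,0],[1,0,0,0,0,0,0],[1,0,0,0,0,0,0]],
])

```text
time: 5.25
eef_pos: [0.4988, -0.1502, 0.2643]
eef_rot: [-1.566, 0.004, -2.888]
force: [-2.5, -10.0, 21.4]
width: 0.0097
```

```bash
python3 st.py
python3 - <<'E'
from h import *
snap('wrist','w3');snap('top','t3');snap('scene','s3')
a=cv2.imread('pics/top0.png')
t=cv2.resize(cv2.imread('pics/t3.png')[140:270,190:380],None,fx=2.1,fy=2.1)
s=cv2.resize(cv2.imread('pics/s3.png')[130:260,130:320],None,fx=2.1,fy=2.1)
w=cv2.resize(cv2.imread('pics/w3.png'),(400,300))
h=max(t.shape[0],s.shape[0]);c=np.hstack([t,s]);w2=np.zeros((300,c.shape[1],3),'uint8');w2[:,:400]=w
cv2.imwrite('pics/c3.png',np.vstack([c,w2]))
E
```

```text
5.25 [ 0.4988 -0.1502  0.2643] [-1.5659  0.0041 -2.8881] jaw -75.47540057370838 F [-2.4952 -9.9842 21.4121] w 0.009704290242445662 q [ 0.4628  0.2063 -0.2646  1.8292  0.0628  1.108  -1.1415]
```

View pics/c3.png

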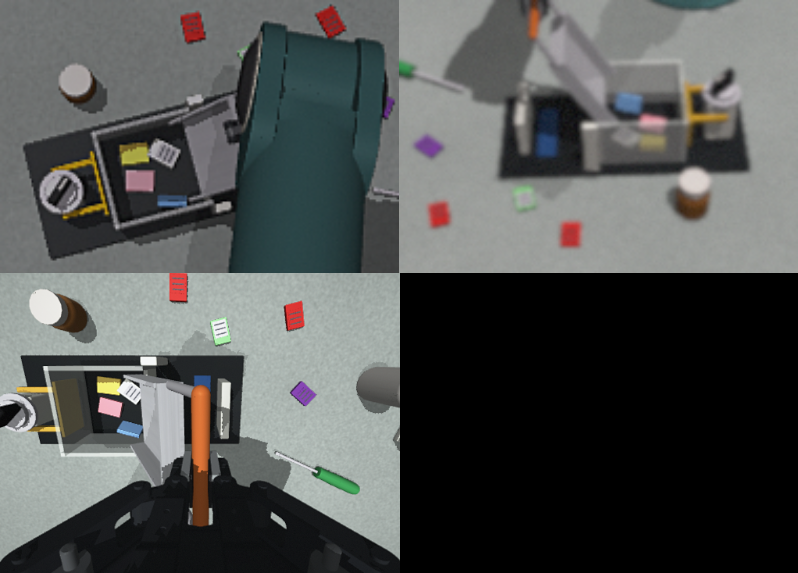

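All four cassettes look to be inside the hopper. Blue leans at a wall, and white and blue lie near the tray side. I'll check positions in the feeder frame before lowering.

```bash
cat > hp.py <<'E'
from h import *
import sys
np.set_printoptions(precision=3,suppress=True)
y=np.radians(14.5);X=np.array([np.cos(y),np.sin(y)]);Y=np.array([-np.sin(y),np.cos(y)])
S=np.array([.428,.1145]);O=S-.190*Y
for n in sys.argv[1:]:
    p=cams.read_camera(n);P=cloud(p);hsv=cv2.cvtColor(p['img'],cv2.COLOR_RGB2HSV);H,Sa,V=[hsv[...,i].astype(int) for i in range(3)]
    fx=(P[...,:2]-O)@X;fy=(P[...,:2]-O)@Y;z=P[...,2]
    inn=(abs(fx)<.075)&(fy>-.02)&(fy<.15)&(z>.005)&(z<.12)
    M={'yellow':(abs(H-28)<5)&(Sa>120),'pink':((H>165)|(H<3))&(Sa>35),'blue':(abs(H-105)<9)&(Sa>90),'white':(Sa<25)&(V>150)}
    for c,m in M.items():
        s=m&inn
        if s.sum()>5: print(n,c,s.sum(),'fx',np.percentile(fx[s],[2,50,98]),'fy',np.percentile(fy[s],[2,50,98]),'z',np.percentile(z[s],[2,50,98]))
E
python3 hp.py wrist top
```

```text
wrist yellow 538 fx [0.016 0.031 0.047] fy [0.064 0.084 0.107] z [0.011 0.019 0.021]
wrist pink 663 fx [-0.026 -0.007  0.009] fy [0.062 0.084 0.109] z [0.011 0.019 0.021]
wrist blue 503 fx [-0.06  -0.046  0.017] fy [0.028 0.047 0.081] z [0.011 0.032 0.041]
wrist white 2953 fx [-0.067  0.02   0.072] fy [-0.012  0.045  0.132] z [0.022 0.104 0.117]
top yellow 130 fx [-0.034  0.026  0.039] fy [0.063 0.088 0.144] z [0.011 0.022 0.085]
top pink 153 fx [-0.026 -0.009  0.034] fy [0.06  0.084 0.122] z [0.011 0.021 0.028]
top blue 102 fx [-0.058 -0.046  0.052] fy [0.026 0.051 0.148] z [0.01  0.029 0.047]
top white 86 fx [-0.074  0.023  0.073] fy [-0.018  0.039  0.129] z [0.02  0.028 0.119]
```

```bash
python3 -c "
import cv2
a=cv2.imread('pics/w3.png')[100:250,40:240];cv2.imwrite('pics/w3c.png',cv2.resize(a,None,fx=4,fy=4,interpolation=cv2.INTER_NEAREST)[:600])"
```

```text
(no output)
```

View pics/w3c.png

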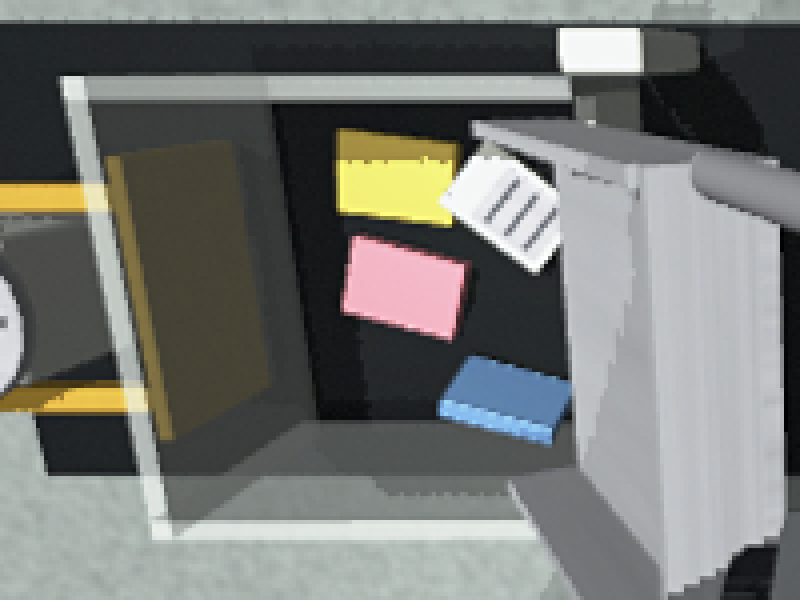

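All four are off the tray and inside the hopper: yellow and pink flat, blue leaning on the wall, white resting at z≈0.028. I'm lowering along the same arc.

Emit:
play_rows([
  [[1,0,0.0053,0.011,0,0,0],[1,0,0.006,0.0107,0,0,0],[1,0,0.0066,0.0103,0,0,0],[1,0,0.0073,0.0099,0,0,0],[1,0,0.0078,0.0094,0,0,0],[1,0,0.0084,0.0089,0,0,0]],
])

```text
time: 6.0
eef_pos: [0.5134, -0.2073, 0.2208]
eef_rot: [-1.569, 0.002, -2.887]
force: [1.6, 2.6, -0.9]
width: 0.0097
```

Emit:
play_rows([
  [[1,0,0.0089,0.0084,0,0,0],[1,0,0.0094,0.0078,0,0,0],[1,0,0.0099,0.0073,0,0,0],[1,0,0.0103,0.0067,0,0,0],[1,0,0.0107,0.006,0,0,0],[1,0,0.011,0.0054,0,0,0]],
])

```text
time: 6.5
eef_pos: [0.5235, -0.2469, 0.1581]
eef_rot: [-1.571, 0.0, -2.886]
force: [4.4, 1.9, 1.6]
width: 0.0097
```

Emit:
play_rows([
  [[1,0,0.0113,0.0047,0,0,0],[1,0,0.0116,0.004,0,0,0],[1,0,0.0118,0.0033,0,0,0],[1,0,0.012,0.0026,0,0,0],[1,0,0.0121,0.0018,0,0,0],[1,0,0.0117,0.0011,0,0,0]],
])

```text
time: 7.0
eef_pos: [0.5283, -0.2631, 0.0884]
eef_rot: [-1.571, 0.001, -2.886]
force: [-22.1, 33.9, 92.6]
width: 0.0096
```

Emit:
play_rows([
  [[0.2,0,0,0,0,0,0],[0,0,0,0,0,0,0],[0,0,0,0,0,0,0],[0,0,0,0,0,0,0]],
])

```text
time: 7.33
eef_pos: [0.5274, -0.2639, 0.0884]
eef_rot: [-1.571, -0.001, -2.886]
force: [-0.1, -1.0, 0.3]
width: 0.0428
```

```bash
python3 st.py
python3 - <<'E'
from h import *
snap('wrist','w4')
E
```

```text
7.3333 [ 0.5274 -0.2639  0.0884] [-1.5708 -0.0006 -2.8864] jaw -75.37656778811566 F [-0.0697 -0.9729  0.2941] w 0.04283880588004118 q [ 0.5556  0.5328 -0.1863  1.8097  0.1306  0.8115 -1.0111]
```

View pics/w4.png

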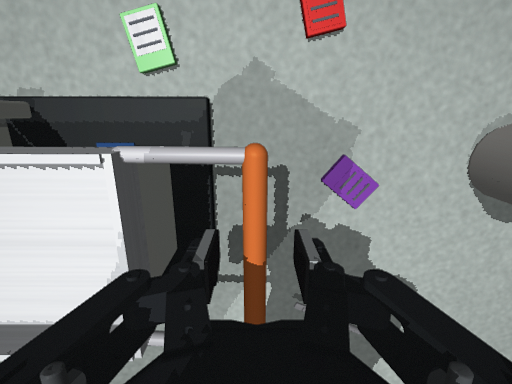

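The tray is down and empty, and the bar at (256,200) is released. I'm rising and moving to above the screw.

Emit:
play_rows([
  [[0,0,-0.03,0,0,0,0],[0,0,-0.032,0,0,0,0],[0,0,-0.032,0,0,0,0],[0,0,-0.032,0,0,0,0],[0,0,-0.032,0,0,0,0],[0,0,0,-0.028,0,0,0],[0,0,0,-0.028,0,0,0],[0,0,0,-0.028,0,0,0]],
])

```text
time: 8.05
eef_pos: [0.5061, -0.1818, 0.2471]
eef_rot: [-1.57, 0.001, -2.887]
force: [0.6, 1.0, -0.1]
width: 0.043
```

Emit:
play_rows([
  [[0,0,0,-0.028,0,0,0],[0,0,0,-0.028,0,0,0],[0,0,0,-0.028,0,0,0],[0,0,0,-0.028,0,0,0],[0,0,0,-0.028,0,0,0],[0,0,0,-0.028,0,0,0],[0,0,0,-0.028,0,0,0]],
])

```text
time: 8.63
eef_pos: [0.4564, 0.0082, 0.2469]
eef_rot: [-1.57, 0.0, -2.886]
force: [0.7, -0.2, 0.0]
width: 0.043
```

Emit:
play_rows([
  [[0,0,0,-0.028,0,0,0],[0,0,0,-0.028,0,0,0],[0,0,0,-0.028,0,0,0],[0,0,0,-0.027,0,-7,0],[0,0,0,0,0,-7,0],[0,0,0,0,0,-7,0],[0,0,0,0,0,-7,0],[0,0,0,0,0,-7,0]],
])

```text
time: 9.3
eef_pos: [0.4289, 0.1146, 0.2469]
eef_rot: [-1.57, 0.0, -2.269]
force: [0.8, 0.2, -0.3]
width: 0.0426
```

Emit:
play_rows([
  [[0,0,0,0,0,-7,0],[0,0,0,0,0,-7,0],[0,0,0,0,0,-7,0],[0,0,0,0,0,-7,0],[0,0,0,0,0,-7,0],[0,0,0,0,0,-7,0],[0,0,0,0,0,-7,0],[0,0,0,0,0,-7,0]],
])

```text
time: 9.97
eef_pos: [0.429, 0.1144, 0.2469]
eef_rot: [-1.571, -0.0, -1.292]
force: [-0.7, 0.8, 0.2]
width: 0.0428
```

Emit:
play_rows([
  [[0,0,0,0,0,-7,0],[0,0,0,0,0,-7,0],[0,0,0,0,0,-7,0],[0,0,0,0,0,-7,0],[0,0,0,0,0,-6,0]],
])

```text
time: 10.38
eef_pos: [0.4289, 0.1144, 0.2468]
eef_rot: [-1.571, -0.0, -0.698]
force: [0.5, 0.2, -0.1]
width: 0.0429
```

```bash
cat > sc.py <<'E'
from st import *
import sys
p=snap('wrist',sys.argv[1]);P=cloud(p)
s=(P[...,2]>.122)&(P[...,2]<.15)&(np.hypot(P[...,0]-.428,P[...,1]-.1145)<.035)
n_,l,stt,ce=cv2.connectedComponentsWithStats(s.astype('uint8'));i=1+np.argmax(stt[1:,4]);s=l==i
q=P[s];print(len(q),ce[i],q.mean(0),q.min(0),q.max(0))
t=q[q[:,2]>np.percentile(q[:,2],90)-.004];c,sz,an=cv2.minAreaRect((t[:,:2]*1000).astype('float32'));print('top rect',c,sz,an,np.median(t[:,2]))
d=t[:,:2]-t[:,:2].mean(0);V=np.linalg.svd(d,full_matrices=False)[2];print('dir',np.degrees(np.arctan2(V[0,1],V[0,0])))
E
python3 sc.py w5; python3 hp.py top wrist
```

```text
10.3833 [0.4289 0.1144 0.2468] [-1.5708 -0.0004 -0.6983] jaw 49.99228505211684 F [ 0.462   0.1798 -0.1379] w 0.04285174544327595 q [ 0.2783  0.1052 -0.6427  2.0051  0.0729  1.0531  0.4747]
525 [257.6552 186.0876] [0.4255 0.118  0.1368] [0.4078 0.102  0.1222] [0.4462 0.1319 0.14  ]
top rect (427.0167236328125, 116.84931945800781) (11.864581108093262, 41.534088134765625) 56.864967346191406 0.13733669776939844
dir -33.29515341805206
top yellow 100 fx [0.016 0.028 0.039] fy [0.061 0.081 0.102] z [0.012 0.021 0.029]
top pink 155 fx [-0.026 -0.009  0.008] fy [0.061 0.084 0.107] z [0.012 0.02  0.027]
top blue 111 fx [-0.062 -0.046  0.051] fy [0.027 0.053 0.148] z [0.009 0.026 0.046]
top white 477 fx [-0.07   0.004  0.055] fy [-0.019 -0.002  0.055] z [0.023 0.097 0.118]
wrist yellow 257 fx [0.017 0.029 0.044] fy [0.058 0.076 0.089] z [0.012 0.019 0.021]
wrist pink 362 fx [-0.026 -0.013  0.007] fy [0.063 0.082 0.134] z [0.011 0.02  0.103]
wrist blue 327 fx [-0.061 -0.049 -0.036] fy [0.012 0.051 0.069] z [0.011 0.038 0.042]
wrist white 1423 fx [-0.068 -0.011  0.067] fy [0.012 0.095 0.133] z [0.025 0.105 0.106]
```

View pics/w5.png

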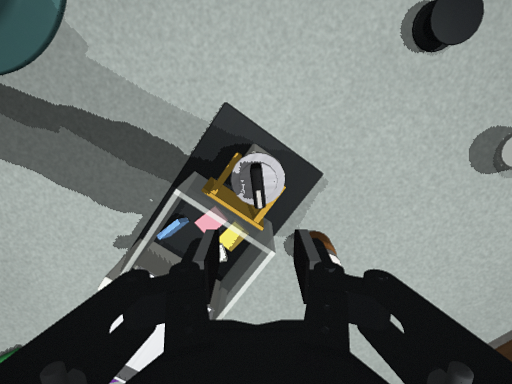

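The wrist view shows the wing upright at (258,186) between the fingers, wing angle -33.3°, axis at about (0.427, 0.116), top at z 0.138. That matches the top view within 2.5 mm. All four cassettes are still in the hopper. I'm aligning the jaw and descending.

Emit:
play_rows([
  [[0,-0.0015,0.02,0,0,-6.7,0],[0,0,0.028,0,0,0,0],[0,0,0.028,0,0,0,0],[0,0,0.028,0,0,0,0],[0,0,0.02,0,0,0,0],[0,0,0.009,0,0,0,0],[0,0,0,0,0,0,0]],
])

```text
time: 11.12
eef_pos: [0.4269, 0.1155, 0.1125]
eef_rot: [-1.573, 0.002, -0.59]
force: [-0.6, -0.2, 0.8]
width: 0.0427
```

Emit:
play_rows([
  [[0.3,0,0,0,0,0,0],[1,0,0,0,0,0,0],[1,0,0,0,0,0,0],[1,0,0,0,0,0,0],[1,0,0,0,0,0,0]],
])

```text
time: 11.53
eef_pos: [0.4289, 0.1161, 0.1152]
eef_rot: [-1.569, -0.002, -0.588]
force: [-0.0, 3.6, 5.1]
width: 0.0109
```

```bash
python3 st.py
python3 - <<'E'
from h import *
snap('wrist','w6');print(bot.get_state()['wrist_torque'])
E
```

```text
11.5333 [0.4289 0.1161 0.1152] [-1.5686 -0.002  -0.5881] jaw 56.30543500336838 F [-0.0401  3.6269  5.142 ] w 0.010870462632939644 q [ 0.201   0.316  -0.6084  2.1355  0.2619  0.7583  0.4072]
[0.55631976 0.00773833 0.01505907]
```

View pics/w6.png

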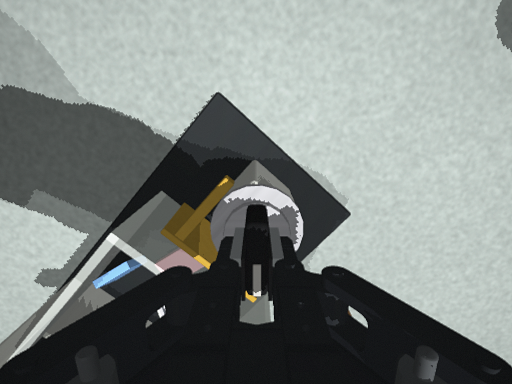

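The wing is held at (256,235), width 10.9 mm. Now I turn it clockwise, which is positive about the tool's y axis.

Emit:
play_rows([
  [[1,0,0,0,0,6,0],[1,0,0,0,0,6,0],[1,0,0,0,0,6,0],[1,0,0,0,0,6,0],[1,0,0,0,0,6,0],[1,0,0,0,0,6,0],[1,0,0,0,0,6,0],[1,0,0,0,0,6,0]],
])

```text
time: 12.25
eef_pos: [0.4287, 0.1161, 0.1153]
eef_rot: [-1.568, 0.0, -1.431]
force: [-1.6, 1.4, 6.5]
width: 0.0109
```

Emit:
play_rows([
  [[1,0,0,0,0,6,0],[1,0,0,0,0,6,0],[1,0,0,0,0,6,0],[1,0,0,0,0,6,0],[1,0,0,0,0,6,0],[1,0,0,0,0,6,0],[1,0,0,0,0,6,0],[1,0,0,0,0,6,0]],
])

```text
time: 12.92
eef_pos: [0.4284, 0.1162, 0.1152]
eef_rot: [-1.57, 0.002, -2.268]
force: [-2.9, 2.6, 7.3]
width: 0.0111
```

Emit:
play_rows([
  [[1,0,0,0,0,4,0],[1,0,0,0,0,3,0],[1,0,0,0,0,0,0]],
])

```text
time: 13.17
eef_pos: [0.4284, 0.1162, 0.1152]
eef_rot: [-1.57, 0.002, -2.389]
force: [-3.0, 1.7, 8.4]
width: 0.0105
```

```bash
python3 st.py; python3 -c "
from h import *
print(bot.get_state()['wrist_torque'])"
```

```text
13.1667 [0.4284 0.1162 0.1152] [-1.5702  0.0022 -2.3893] jaw -46.89631791479361 F [-2.9837  1.6709  8.4099] w 0.010479982253103879 q [-0.1025  0.2722 -0.261   2.1451  0.1034  0.7335 -1.2495]
[ 0.4277469   0.70138147 -0.06740763]
```

Emit:
play_rows([
  [[1,0,0,0,0,3,0],[1,0,0,0,0,3,0],[1,0,0,0,0,0,0]],
])

```text
time: 13.42
eef_pos: [0.4284, 0.1163, 0.1152]
eef_rot: [-1.571, 0.002, -2.494]
force: [-3.2, 2.2, 7.8]
width: 0.0107
```

```bash
python3 st.py; python3 -c "
from h import *
print(bot.get_state()['wrist_torque'])"
```

```text
13.4167 [0.4284 0.1163 0.1152] [-1.5705  0.0023 -2.4938] jaw -52.88517679585354 F [-3.2349  2.1544  7.8055] w 0.010668342392534043 q [-0.1191  0.2708 -0.2421  2.1456  0.0954  0.7327 -1.3466]
[0.43777007 0.81646015 0.0124679 ]
```

Emit:
play_rows([
  [[1,0,0,0,0,2,0],[1,0,0,0,0,2,0],[1,0,0,0,0,0,0]],
])

```text
time: 13.67
eef_pos: [0.4284, 0.1163, 0.1152]
eef_rot: [-1.571, 0.002, -2.562]
force: [-3.3, 2.0, 7.7]
width: 0.0109
```

```bash
python3 st.py; python3 -c "
from h import *
print(bot.get_state()['wrist_torque'])"
```

```text
13.6667 [0.4284 0.1163 0.1152] [-1.5705  0.0024 -2.5617] jaw -56.7740785543674 F [-3.3015  2.0117  7.666 ] w 0.010881047907808911 q [-0.1302  0.27   -0.2298  2.1459  0.0906  0.7321 -1.4101]
[0.47427736 0.68145243 0.56254854]
```

Emit:
play_rows([
  [[1,0,0,0,0,2,0],[1,0,0,0,0,2,0],[1,0,0,0,0,0,0]],
])

```text
time: 13.92
eef_pos: [0.4285, 0.1163, 0.1153]
eef_rot: [-1.57, 0.002, -2.63]
force: [-3.0, -0.7, 9.4]
width: 0.0107
```

```bash
python3 st.py; python3 -c "
from h import *
print(bot.get_state()['wrist_torque'])"
```

```text
13.9167 [0.4285 0.1163 0.1153] [-1.5702  0.0024 -2.6296] jaw -60.667559273079355 F [-3.0328 -0.6779  9.3707] w 0.010747095383675265 q [-0.1415  0.2691 -0.2174  2.1462  0.0863  0.7316 -1.4742]
[0.10732424 0.61555513 1.955635  ]
```

The torque about z rose to 0.56 and then 1.96 N m from jaw ≈ -55.5°, which is the predicted seat at -56°. It is seated, so I back off a quarter turn to jaw ≈ +34°.

Emit:
play_rows([
  [[1,0,0,0,0,-6,0],[1,0,0,0,0,-6,0],[1,0,0,0,0,-6,0],[1,0,0,0,0,-6,0],[1,0,0,0,0,-6,0],[1,0,0,0,0,-6,0],[1,0,0,0,0,-6,0],[1,0,0,0,0,-6,0]],
])

```text
time: 14.58
eef_pos: [0.4285, 0.1161, 0.1152]
eef_rot: [-1.569, 0.001, -1.787]
force: [-1.7, 1.8, 7.0]
width: 0.0106
```

Emit:
play_rows([
  [[1,0,0,0,0,-6,0],[1,0,0,0,0,-6,0],[1,0,0,0,0,-6,0],[1,0,0,0,0,-6,0],[1,0,0,0,0,-6,0],[1,0,0,0,0,-6,0],[1,0,0,0,0,-6,0],[1,0,0,0,0,0,0]],
])

```text
time: 15.25
eef_pos: [0.4287, 0.116, 0.1152]
eef_rot: [-1.568, -0.001, -1.052]
force: [-1.3, 2.6, 7.6]
width: 0.0109
```

```bash
python3 st.py; python3 -c "
from h import *
print(bot.get_state()['wrist_torque'])"
```

```text
15.25 [0.4287 0.116  0.1152] [-1.5682 -0.0006 -1.0521] jaw 29.71973312846449 F [-1.3153  2.6377  7.5797] w 0.01093093122283373 q [ 0.1188  0.2998 -0.5127  2.138   0.2147  0.7493 -0.0139]
[ 0.54716007  0.42580861 -0.04482701]
```

Emit:
play_rows([
  [[1,0,0,0,0,-4,0],[1,0,0,0,0,0,0],[1,0,0,0,0,0,0],[1,0,0,0,0,0,0]],
])

```text
time: 15.58
eef_pos: [0.4288, 0.1161, 0.1152]
eef_rot: [-1.568, -0.001, -0.989]
force: [-0.5, 2.7, 5.6]
width: 0.0111
```

```bash
python3 st.py; python3 hp.py wrist
python3 - <<'E'
from h import *
p=snap('wrist','w7');q=snap('top','t7');s=snap('scene','s7')
cv2.imwrite('pics/c7.png',np.hstack([cv2.resize(cv2.imread('pics/%s.png'%n)[r[0]:r[1],r[2]:r[3]],(390,300)) for n,r in (('t7',(140,270,190,360)),('s7',(130,260,130,300)))]))
P=cloud(s);m=(P[...,2]>.122)&(P[...,2]<.142)&(np.hypot(P[...,0]-.432,P[...,1]-.117)<.03);a=P[m]
print(len(a))
E
```

```text
15.5833 [0.4288 0.1161 0.1152] [-1.5681 -0.0009 -0.9895] jaw 33.3075503560403 F [-0.5401  2.7175  5.6357] w 0.011086753890873336 q [ 0.1293  0.3017 -0.5249  2.1376  0.2206  0.7503  0.0433]
wrist blue 127 fx [-0.061 -0.053 -0.043] fy [0.024 0.052 0.139] z [0.011 0.04  0.042]
wrist white 226 fx [-0.068  0.015  0.029] fy [0.092 0.13  0.133] z [0.065 0.105 0.106]
53
```

View pics/w7.png

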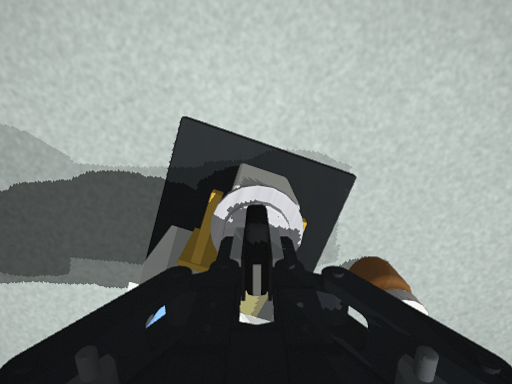

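View pics/c7.png

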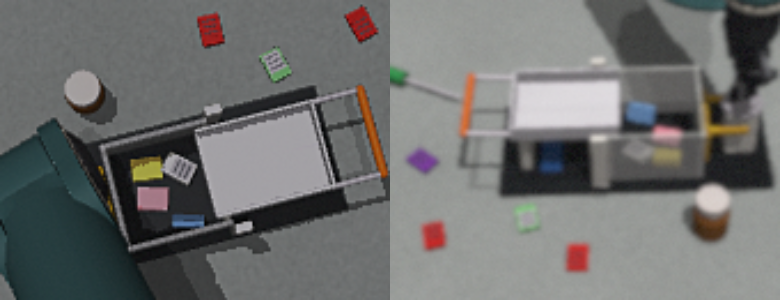

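The wing is still aligned between the pads at (256,235), as when first gripped. The jaw is at 33.3°, which gives a value of about 1.24. The tray is level and empty, all four cassettes are in the hopper and the bystanders are in place.

```bash
python3 -c "
from plant import order
print(order.close_job())"
```

```text
the job is handed in; nothing more can be done
None
```

I tipped the tray by its bar to about 1.09 rad, and all four cassettes slid into the hopper. I then lowered the tray and turned the thumbscrew clockwise onto its seat. I backed it off a quarter turn and handed the job in at about 15.6 s with the wing still gripped. No verdict was reported.

**Last checks:**
- **Screw:** the seat showed as the torque about z rising to 1.96 N m from jaw ≈ -55.5°, against -56° predicted. The jaw ended at 33.3°, so the screw should read about 1.24 rad (target 1.23). I inferred this from the gripper angle, not from a separate measurement of the wing.
- **Grip:** the fingers stood at 11 mm on the wing, which was still aligned between the pads. Grip force was not measured directly.
- **Tray and cassettes:** the tray is level and empty, and the final pictures show all four cassettes in the hopper. Blue leans against a wall and white lies slightly tilted. In the last wrist reading only blue could be located, because the gripper hid the rest.
- **Other things on the table:** they look unmoved in the final views. I judged this by eye and did not measure it.

**Disagreements and near misses:**
- **Wrist force:** it reached 92.6 N (limit 120 N) as the tray came down onto its rest.
- **Screw position:** the first scene-camera reading was about 8 mm off the top camera's. The wrist camera later agreed with the top view within 2.5 mm, so I used those two.

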